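# Start the tally box, then tip the tote so the pipe caps gather in its corner

## Task

Start the bench tally: on the grey tally box press the white key, then the yellow, then the green, one at a time and each fully down. Then grip the blue tote and raise its corner with the orange lug, tilting the tote by about 35 degrees, its opposite corner staying down on the bench, until all four hex caps have slid into that low corner; finish while still holding the tote tilted like this for the counting camera. Do not touch the caps with the fingers or spill any, and leave the jar, the pipe tee and the pressure gauge where they are.

Things in the scene. Friction and masses are not known exactly. Their poses are not given: they have to be found in the camera images.
- tally: grey tally box fixed on the bench, 100 mm (its x) by 200 mm (its y) by 40 mm high, with the row of three keys along its y; origin at the centre of its underside
- white (a joint): travel of the white spring key in m: 0 up, 0.006 fully down (counts as pressed above 0.0045); springs back by itself; starts to move at 1.5 N and takes 5 N to press fully
- yellow (a joint): travel of the yellow spring key in m: 0 up, 0.006 fully down (counts as pressed above 0.0045); springs back by itself; starts to move at 1.5 N and takes 5 N to press fully
- green (a joint): travel of the green spring key in m: 0 up, 0.006 fully down (counts as pressed above 0.0045); springs back by itself; starts to move at 1.5 N and takes 5 N to press fully
- white_top (a point): centre of the top face of the white key's round cap (28 mm across, standing 6 mm above its black housing, 44 mm across); when up it is 58 mm above the bench; pressed straight down. The keys stand 60 mm apart in a row on the tally box; which colour is where varies
- yellow_top (a point): centre of the top face of the yellow key's round cap (28 mm across, standing 6 mm above its black housing, 44 mm across); when up it is 58 mm above the bench; pressed straight down. The keys stand 60 mm apart in a row on the tally box; which colour is where varies
- green_top (a point): centre of the top face of the green key's round cap (28 mm across, standing 6 mm above its black housing, 44 mm across); when up it is 58 mm above the bench; pressed straight down. The keys stand 60 mm apart in a row on the tally box; which colour is where varies
- tote: blue plastic open tote, loose on the bench, outside 220 mm (x) by 180 mm (y) by 70 mm high, walls and floor 5 mm thick, 0.3 to 0.6 kg empty; origin at the centre of its underside, z up out of its mouth. An orange upright lifting lug is fixed at its (-x, +y) corner; the diagonally opposite (+x, -y) corner is the one the caps must gather in
- tote_lug (a point): grasp point on the orange lug, an upright plate 8 mm thick, 42 mm wide along the tote's diagonal, its top 120 mm above the tote's underside, 50 mm above the rim. The point is in mid-plate, 18 mm below the top, at (-0.120, 0.098, 0.102) in the tote's frame. Fingers from above close horizontally across the diagonal; a firm grip does not let the lug turn between the pads, so lean the gripper over with the tote
- tote_low (a point): outer bottom corner of the tote opposite the lug, at (0.110, -0.090, 0) in the tote's frame: the corner that stays on the bench and about which the tote is tilted. Axes as the tote's
- tote_corner (a point): inner floor corner of the tote above point tote_low, at (0.105, -0.085, 0.005) in the tote's frame: the caps gather here. Axes as the tote's
- cap1: loose hex pipe cap (brass), 30 mm across its corners, 26 mm across flats, 16 mm high, 50 g, lying flat in the tote; origin at the centre of its underside, z up. Oiled and slippery (friction with the tote about 0.2): it slides once the tote is tilted some 20 to 30 degrees
- cap2: loose hex pipe cap (steel), 30 mm across its corners, 26 mm across flats, 16 mm high, 50 g, lying flat in the tote; origin at the centre of its underside, z up. Oiled and slippery (friction with the tote about 0.2): it slides once the tote is tilted some 20 to 30 degrees
- cap3: loose hex pipe cap (brass), 30 mm across its corners, 26 mm across flats, 16 mm high, 50 g, lying flat in the tote; origin at the centre of its underside, z up. Oiled and slippery (friction with the tote about 0.2): it slides once the tote is tilted some 20 to 30 degrees
- cap4: loose hex pipe cap (steel), 30 mm across its corners, 26 mm across flats, 16 mm high, 50 g, lying flat in the tote; origin at the centre of its underside, z up. Oiled and slippery (friction with the tote about 0.2): it slides once the tote is tilted some 20 to 30 degrees
- jar: black jar with white lid, 54 mm across, 85 mm high, bystander; origin at the centre of its underside
- tee: steel pipe tee lying on the bench, 90 mm long (x), branch 47 mm long to its +y, 36 mm high, bystander; origin at the underside of its run's middle
- gauge: round pressure gauge lying on its back, 60 mm across, 26 mm high, brass stem to its +x reaching 58 mm from the centre, bystander; origin at the centre of its underside

How it is judged:
By the outcome, as a careful person would: the job done as asked, in the order asked, and still so for the second after the job is handed in, while the arm keeps its last pose, push and grip.
It also fails if it takes over 51 s, if anything falls off the work surface, if the arm or the gripper's body presses on something with over 40 N, if the wrist force passes 120 N, or if a joint passes its speed limit or range.

## Robot

A 6-joint arm with a two-finger parallel gripper is mounted at the origin on the work surface. World frame = base frame: x ahead of the robot, y to its left, z up, the work surface at z = 0. Lengths are in mm, angles in rad, forces in N, time in s.
With the tool pointing down it reaches from about 275 to 750 mm from the base axis. Payload 10.2 kg.
Tool frame: the origin (TCP) lies on the centre line of the jaws, within the pads' length; the fingertips stand 17 mm ahead of it and the grasp point (between the pads) lies 2 mm behind it (tips_ahead is the distance from the TCP to the fingertips, in mm); z points along the fingers, y is the line along which they close (so a half turn about z gives the same grasp; the last joint's range is limited). The gripper opens to 88 mm and grips with 3 to 60 N. Pads are 18 mm wide; open, the fingers measure 123 mm over their backs; the gripper's body (75 mm by 187 mm) begins 45 mm behind the grasp point.
Start: joints at [0.918, 0.313, 1.498, -0, 1.331, -0.223], TCP at [218.775, 477.251, 255.72] pointing down, gripper open.
Joint ranges: [-2.94, 2.94], [-0.97, 2.17], [0.19, 2.56], [-1.23, 4.37], [0.02, 3.11], [-2.88, 2.88]. Speed limits (rad/s): [2.39, 2.39, 3.01, 3.14, 3.14, 3.14].

## Interface

Orientations are given as a unit quaternion [w, x, y, z].
In Python, from workcell import * gives the robot as it stands.
- The arm moves only by the tool move_arm, never from a script. Its argument "commands" is a list of rows, each a list of 3 entries, a list of its own where there are three numbers: the turn, a rotation vector about the tool's x, y, z each as a share of 0.12 rad, from -1 to 1, then the shift along the tool's x, y, z each as a share of 0.06 m, from -1 to 1, then the closure, from 0 (fully open) to 1 (shut). In form: [[[wx, wy, wz], [tx, ty, tz], fingers], ...]. A call has exactly 5 rows; each row shifts and turns the commanded pose from where the row before left it, along the tool's axes as they then stand; what a row does not reach is not made up. A row lasts 1/8 s, in which the tool goes at most 62.5 mm and 10.7 degrees, less where a joint would pass 70% of its speed; a pose out of reach is approached as far as the arm can. A call with a number of a shift or a turn outside -1 to 1 is refused whole. A call with a gripper value outside its range is refused whole. The fingers move at their own pace and stop on an object; "grip_force" is the grip in N (left out, the last holds). Time passes only in rows, so rows that do not move let the fingers close, or fill a call up. It gives the time, the measured TCP pose, the force, the opening and the grip force at its end, in the units of the state.
- get_obs(): the state, without advancing time (a new reading comes with each control period).
- read_camera(name): name is "scene" or "top"; returns the picture (400x640x3 uint8, red, green, blue); there is no depth.
- camera_params(name): a dict with "K" (3x3 intrinsics, pixels), "dist_coeffs" ([k1, k2, p1, p2, k3] as OpenCV has them; the pictures are not rectified), "cam_to_world" (4x4, takes a point from camera to world coordinates). Camera axes: x right, y down, z forward; pixel columns grow to the right and rows downward; lengths in mm; the calibration is good to about 2 mm. A picture is of the moment at which its call begins. camera_params takes no time and is no camera call.
- finish_job(): hands the job in; it is judged then, once.
The state is a dict: "time_s": time; "joint_pos": joint angles; "joint_vel": joint speeds; "joint_efforts": joint torques, N m; "position": TCP position; "orientation": TCP orientation; "ft_force": force on the tool from outside, world axes, zero at the start; "torque": the same for the moment, N m; "grip_width": finger opening in mm; "gripper_force": force on a finger pad.
Only numpy, scipy, OpenCV 4.12 (cv2) and the standard library are available. Lean on these libraries where they do the work, as an engineer would, in place of code of your own. Each camera call takes 0.05 s, during which the arm holds its last target. There are 200 camera calls.

## Working session

There is one attempt and no reset: what is moved stays moved. The work goes in short steps, Python scripts to look and compute and a tool call to move; the robot and the scene stay as the last step left them, time stands still between calls to the robot, and variables do not carry over. Pictures are saved under pics/ and viewed, at most 10 in all, crops included, and the job is handed in when it is done.

Besides the shell and the picture viewer there is one more tool, called after ">>>" by a JSON object that holds its "fn" and its "kwargs". move_arm: Moves the arm, as the interface text tells. Its arguments: {"type":"object","properties":{"commands":{"type":"array","items":{"type":"array"}},"grip_force":{"type":"number"}},"required":["commands"]}

```bash
mkdir -p pics; ls; python3 - <<'E'
from workcell import *
import cv2
for n in ("top","scene"):
    im=read_camera(n); cv2.imwrite(f"pics/{n}0.png",im[:,:,::-1]); print(n,camera_params(n))
o=get_obs(); print({k:o[k] for k in('time_s','position','orientation','ft_force','grip_width')})
E
```

```text
pics
top {'K': array([[431.69897206,   0.        , 315.17763878],
       [  0.        , 431.69897206, 201.137925  ],
       [  0.        ,   0.        ,   1.        ]]), 'dist_coeffs': array([-0.03300009,  0.        ,  0.        ,  0.        ,  0.        ]), 'cam_to_world': array([[ 1.05497961e-02, -9.97494525e-01,  6.99526524e-02,
         5.08012299e+02],
       [-9.99916495e-01, -1.00014973e-02,  8.18376873e-03,
        -5.48829926e+01],
       [-7.46363324e-03, -7.00331481e-02, -9.97516743e-01,
         1.18630194e+03],
       [ 0.00000000e+00,  0.00000000e+00,  0.00000000e+00,
         1.00000000e+00]])}
scene {'K': array([[376.77054744,   0.        , 310.65825   ],
       [  0.        , 376.77054744, 195.34394183],
       [  0.        ,   0.        ,   1.        ]]), 'dist_coeffs': array([-0.07429122,  0.        ,  0.        ,  0.        ,  0.        ]), 'cam_to_world': array([[-8.50022071e-02,  7.82668301e-01, -6.16607619e-01,
         1.15818155e+03],
       [ 9.96240755e-01,  5.63868011e-02, -6.57638666e-02,
        -5.30360587e+00],
       [-1.67027626e-02, -6.19879713e-01, -7.84519062e-01,
         8.28471312e+02],
       [ 0.00000000e+00,  0.00000000e+00,  0.00000000e+00,
         1.00000000e+00]])}
{'time_s': 0.1, 'position': array([218.6575666 , 477.08577902, 255.24064722]), 'orientation': array([-2.16678673e-04,  2.13230710e-01,  9.77001712e-01, -5.21078913e-04]), 'ft_force': array([ 1.0818166 , -0.34679894,  0.68252508]), 'grip_width': 88.32150731732507}
```

View pics/top0.png

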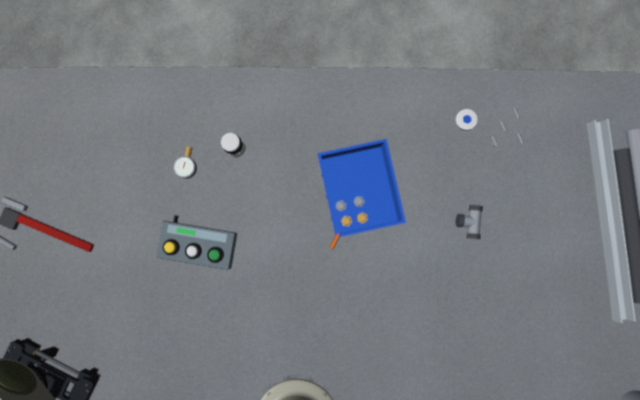

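View pics/scene0.png

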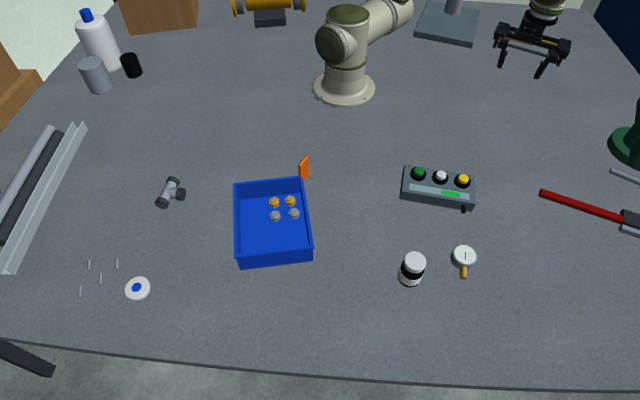

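Top view: keys yellow (170,247), white (193,251), green (215,255). The tote's rim corners are (319,153), (386,140), (404,222) and (336,236), and the orange lug is near (335,241). The scene view agrees: green, white, yellow at (418,173), (441,176), (463,180), and the lug at (304,168).

```bash
cat > h.py <<'E'
from workcell import *
import numpy as np, cv2
from scipy.spatial.transform import Rotation as R
from scipy.optimize import least_squares
def ray(n,uv):
    p=camera_params(n);u=cv2.undistortPoints(np.float64([[uv]]),p['K'],p['dist_coeffs'])[0,0]
    T=p['cam_to_world'];return T[:3,3],T[:3,:3]@np.r_[u,1]
def plane(n,uv,z):
    o,d=ray(n,uv);return o+d*(z-o[2])/d[2]
def tri(a,b):
    A=[];B=[]
    for o,d in(a,b):
        d=d/np.linalg.norm(d);P=np.eye(3)-np.outer(d,d);A.append(P);B.append(P@o)
    return np.linalg.lstsq(np.vstack(A),np.hstack(B),rcond=None)[0]
def proj(n,X):
    p=camera_params(n);T=np.linalg.inv(p['cam_to_world'])
    return cv2.projectPoints(np.float64(X).reshape(-1,1,3),cv2.Rodrigues(T[:3,:3])[0],T[:3,3],p['K'],p['dist_coeffs'])[0][:,0]
def tool():
    o=get_obs();q=np.array(o['orientation']);return np.array(o['position']),R.from_quat(q[[1,2,3,0]]),o
def togo(target):
    "shift in tool axes, units of 60 mm"
    p,r,o=tool();return r.inv().apply(np.array(target)-p)/60
def blob(im,lo,hi,box):
    x0,y0,x1,y1=box;h=cv2.cvtColor(im,cv2.COLOR_RGB2HSV)[y0:y1,x0:x1]
    m=cv2.inRange(h,np.array(lo),np.array(hi));ys,xs=np.nonzero(m);return m,(xs.mean()+x0,ys.mean()+y0),len(xs)
E
cat > m.py <<'E'
from h import *
ims={n:cv2.imread(f'pics/{n}0.png')[:,:,::-1].copy() for n in('top','scene')}
C=dict(yellow=((20,120,100),(35,255,255)),white=((0,0,170),(180,40,255)),green=((60,100,40),(90,255,200)))
box=dict(top=dict(yellow=(158,235,182,260),white=(183,241,203,261),green=(206,245,226,266)),
 scene=dict(yellow=(452,170,474,190),white=(432,168,450,184),green=(409,165,427,181)))
for k in C:
    c={n:blob(ims[n],*C[k],box[n][k]) for n in ims}
    print(k,[(np.round(c[n][1],1),c[n][2],plane(n,c[n][1],57).round(1)) for n in ims])
c={n:blob(ims[n],(3,150,120),(14,255,255),dict(top=(320,225,350,255),scene=(290,150,320,185))[n])[1] for n in ims}
print('lug',c,tri(ray('top',c['top']),ray('scene',c['scene'])))
rim=np.array([[110,90,70],[110,-90,70],[-110,-90,70],[-110,90,70]])
uv=[(319,153),(386,140),(404,222),(336,236)]
w=np.array([plane('top',u,70) for u in uv]);print(w.round(1),np.linalg.norm(w-np.roll(w,-1,0),axis=1))
f=lambda v:(proj('top',R.from_euler('z',v[2]).apply(rim)+[v[0],v[1],0])-uv).ravel()
s=least_squares(f,[500,0,.2]);print('tote',s.x,s.fun.round(1))
L=R.from_euler('z',s.x[2]).apply([[-120,98,102],[110,-90,0]])+[s.x[0],s.x[1],0];print(L, proj('scene',L[:1]),proj('top',L[:1]))
sc=R.from_euler('z',s.x[2]).apply(rim)+[s.x[0],s.x[1],0];print(proj('scene',sc).round())
p,r,o=tool();print(r.as_matrix().round(3))
E
python3 m.py
```

```text
yellow [(array([168.8, 247. ]), 102, array([462.8, 336.7,  57. ])), (array([463.4, 178.1]), 74, array([462.6, 339.3,  57. ]))]
white [(array([191.1, 250.8]), 66, array([453.6, 277.6,  57. ])), (array([441.3, 174. ]), 53, array([451.8, 280.6,  57. ]))]
green [(array([213.9, 254.5]), 117, array([445. , 217.4,  57. ])), (array([418.8, 171. ]), 82, array([445.3, 219.7,  57. ]))]
lug {'top': (np.float64(334.1219512195122), np.float64(241.0)), 'scene': (np.float64(304.2032967032967), np.float64(167.41758241758242))} [484.17216136 -93.67238215  89.22171051]
[[ 712.5  -54.4   70. ]
 [ 748.7 -229.5   70. ]
 [ 534.6 -275.7   70. ]
 [ 496.8 -100.3   70. ]] [178.83223971 219.03223649 179.4347928  220.5931444 ]
tote [ 6.23136042e+02 -1.65004300e+02  2.09986049e-01] [-0.1  0.2  0.2 -0.3  0.1  0.1 -0.2 -0. ]
[[ 485.34425019  -94.17053638  102.        ]
 [ 749.4799255  -230.09825625    0.        ]] [[303.35751897 164.44184847]] [[334.01847056 240.68431386]]
[[312. 246.]
 [234. 255.]
 [234. 183.]
 [301. 176.]]
[[-0.909  0.417 -0.001]
 [ 0.417  0.909 -0.001]
 [ 0.    -0.001 -1.   ]]
```

>>> {"fn": "move_arm", "kwargs": {"commands": [[[0,0,0.19],[-0.49,-0.14,0.2],1],[[0,0,0.19],[-0.49,-0.14,0.2],1],[[0,0,0],[-0.49,-0.14,0.2],1],[[0,0,0],[-0.49,-0.14,0.2],1],[[0,0,0],[-0.49,-0.14,0.2],1]], "grip_force": 20}}

```text
time_s: 0.72
position: [332.2, 373.4, 195.1]
orientation: [-0.0, 0.235, 0.972, -0.0]
ft_force: [0.6, -0.1, -0.1]
grip_width: 40.3
gripper_force: 0.0
```

>>> {"fn": "move_arm", "kwargs": {"commands": [[[0,0,0],[-0.49,-0.14,0.2],1],[[0,0,0],[-0.49,-0.14,0.2],1],[[0,0,0],[-0.49,-0.14,0.2],1],[[0,0,0],[-0.49,-0.14,0.2],1],[[0,0,0],[-0.3,-0.14,0.2],1]]}}

```text
time_s: 1.35
position: [433.8, 273.8, 135.1]
orientation: [-0.0, 0.236, 0.972, -0.0]
ft_force: [-0.3, -0.0, -0.6]
grip_width: 0.4
gripper_force: 0.0
```

```bash
python3 - <<'E'
from h import *
p,r,o=tool();print(p,r.as_matrix().round(3),o['time_s'],o['grip_width'],o['ft_force'])
print(togo((453,279,100)))
p0=togo((453,279,100))
for n,t in dict(y=(463,338,100),g=(445,218.5,100)).items(): print(n,togo(t)-p0)
im=np.hstack([read_camera('top')[170:330,80:300],read_camera('scene')[100:260,340:560]]);cv2.imwrite('pics/a.png',cv2.resize(im[:,:,::-1],None,fx=1.8,fy=1.8))
E
```

```text
[433.75558043 273.79254615 135.05091959] [[-0.889  0.458 -0.   ]
 [ 0.458  0.889 -0.   ]
 [ 0.    -0.    -1.   ]] 1.35 0.43152051048488854 [-0.32646889 -0.03575856 -0.55807601]
[-0.24539871  0.22436906  0.58404933]
y [ 3.02675993e-01  9.50320685e-01 -2.48533868e-04]
g [-3.43761152e-01 -9.57257594e-01  2.41264274e-04]
```

View pics/a.png

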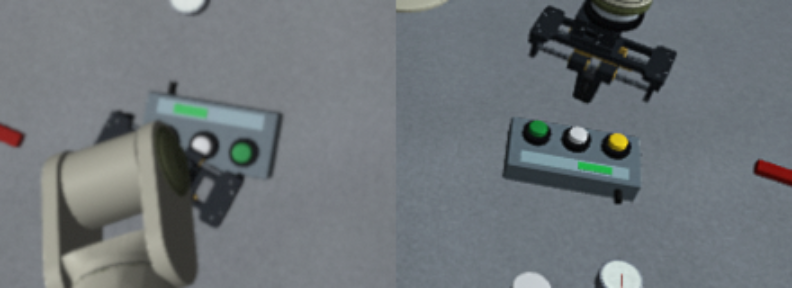

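The fingers are shut just short of the white key, which is seen at about (203,145) in the crop, and the view agrees with the numbers. Pressing white now.

>>> {"fn": "move_arm", "kwargs": {"commands": [[[0,0,0],[-0.25,0.22,0.4],1],[[0,0,0],[0,0,0.45],1],[[0,0,0],[0,0,0.1],1],[[0,0,0],[0,0,0.1],1],[[0,0,0],[0,0,0.05],1]]}}

```text
time_s: 2.08
position: [452.3, 280.3, 72.7]
orientation: [0.0, 0.235, 0.972, 0.0]
ft_force: [-17.0, -4.8, 44.4]
grip_width: 0.3
gripper_force: 22.3
```

>>> {"fn": "move_arm", "kwargs": {"commands": [[[0,0,0],[0,0,0.01],1],[[0,0,0],[0,0,0],1],[[0,0,0],[0,0,0],1],[[0,0,0],[0,0,0],1],[[0,0,0],[0,0,0],1]]}}

```text
time_s: 2.7
position: [452.3, 280.3, 73.0]
orientation: [0.001, 0.235, 0.972, 0.0]
ft_force: [-14.7, -5.1, 33.0]
grip_width: 0.7
gripper_force: 16.7
```

```bash
python3 - <<'E'
from h import *
p,r,o=tool();print(p,o['time_s'],o['grip_width'],o['ft_force'],o['torque'])
im=read_camera('scene')[120:220,380:500];cv2.imwrite('pics/b.png',cv2.resize(im[:,:,::-1],None,fx=5,fy=5,interpolation=cv2.INTER_CUBIC))
print(proj('scene',[[p[0],p[1],58],[453,279,58]]))
E
```

```text
[452.2521694  280.26938493  72.95611372] 2.7 0.6509539507767669 [-14.67776011  -5.08037748  33.01622633] [-7.90569027e-01  2.44665484e+00  3.31352981e-04]
[[441.3101705  173.84495784]
 [440.88130566 174.02348702]]
```

View pics/b.png

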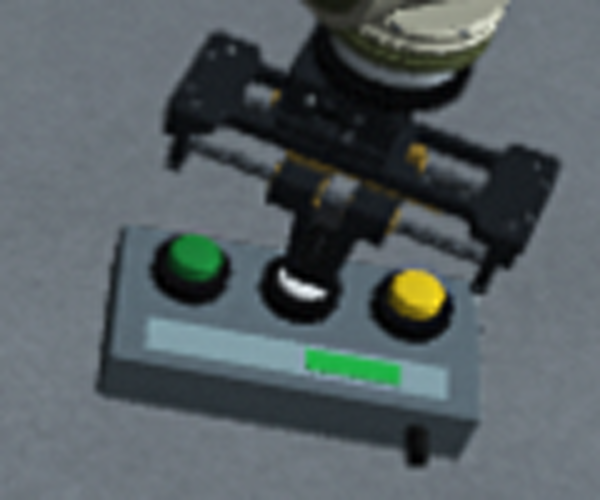

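>>> {"fn": "move_arm", "kwargs": {"commands": [[[0,0,0],[0,0,-0.04],1],[[0,0,0],[0,0,-0.04],1],[[0,0,0],[0,0,0],1],[[0,0,0],[0,0,0],1],[[0,0,0],[0,0,0],1]]}}

```text
time_s: 3.38
position: [452.6, 279.9, 74.1]
orientation: [0.0, 0.235, 0.972, 0.0]
ft_force: [-1.4, 2.5, 5.1]
grip_width: 0.5
gripper_force: 2.2
```

>>> {"fn": "move_arm", "kwargs": {"commands": [[[0,0,0],[0,0,-0.04],1],[[0,0,0],[0,0,0],1],[[0,0,0],[0,0,0],1],[[0,0,0],[0,0,0],1],[[0,0,0],[0,0,0],1]]}}

```text
time_s: 4.0
position: [452.6, 279.6, 76.4]
orientation: [0.0, 0.235, 0.972, 0.0]
ft_force: [1.8, 1.7, 3.3]
grip_width: 0.7
gripper_force: 1.5
```

White was fully down: 33 N against the stop, and on release the force followed the spring, 5.1 N at TCP z 74 and 3.3 N at 76.4. Now yellow.

>>> {"fn": "move_arm", "kwargs": {"commands": [[[0,0,0],[0,0,-0.4],1],[[0,0,0],[0.15,0.475,0],1],[[0,0,0],[0.15,0.475,0],1],[[0,0,0],[0,0,0],1],[[0,0,0],[0,0,0.2],1]]}}

```text
time_s: 4.62
position: [462.3, 337.9, 87.9]
orientation: [0.0, 0.235, 0.972, -0.0]
ft_force: [-0.6, -0.7, 0.3]
grip_width: 0.6
gripper_force: 0.0
```

>>> {"fn": "move_arm", "kwargs": {"commands": [[[0,0,0],[0,0,0.14],1],[[0,0,0],[0,0,0.06],1],[[0,0,0],[0,0,0.06],1],[[0,0,0],[0,0,0],1],[[0,0,0],[0,0,0],1]]}}

```text
time_s: 5.25
position: [462.5, 338.2, 73.4]
orientation: [0.0, 0.235, 0.972, -0.0]
ft_force: [-2.7, -4.3, 7.5]
grip_width: 0.5
gripper_force: 4.1
```

>>> {"fn": "move_arm", "kwargs": {"commands": [[[0,0,0],[0,0,0.03],1],[[0,0,0],[0,0,0],1],[[0,0,0],[0,0,0],1],[[0,0,0],[0,0,0],1],[[0,0,0],[0,0,0],1]]}}

```text
time_s: 5.88
position: [462.5, 338.2, 73.1]
orientation: [0.0, 0.235, 0.972, -0.0]
ft_force: [-8.9, -7.1, 22.5]
grip_width: 0.4
gripper_force: 11.3
```

>>> {"fn": "move_arm", "kwargs": {"commands": [[[0,0,0],[0,0,-0.5],1],[[0,0,0],[-0.21,-0.63,0],1],[[0,0,0],[-0.22,-0.64,0],1],[[0,0,0],[-0.22,-0.64,0],1],[[0,0,0],[0,0,0],1]]}}

```text
time_s: 6.5
position: [444.6, 217.1, 101.0]
orientation: [0.0, 0.237, 0.972, -0.0]
ft_force: [0.1, 0.5, -0.1]
grip_width: 0.8
gripper_force: 0.0
```

>>> {"fn": "move_arm", "kwargs": {"commands": [[[0,0,0],[0,0,0.35],1],[[0,0,0],[0,0,0.08],1],[[0,0,0],[0,0,0.06],1],[[0,0,0],[0,0,0.02],1],[[0,0,0],[0,0,0],1]]}}

```text
time_s: 7.12
position: [444.8, 219.2, 73.0]
orientation: [0.0, 0.235, 0.972, -0.0]
ft_force: [-11.4, -5.8, 31.1]
grip_width: 0.5
gripper_force: 15.3
```

>>> {"fn": "move_arm", "kwargs": {"commands": [[[0,0,0],[0,0,-0.5],1],[[0,0,0],[0,0,-0.9],1],[[0,0,0],[0,0,-0.8],0.5],[[0,0,0],[-0.37,-0.54,0],0.0],[[0,0,0],[-0.37,-0.54,0],0.0]]}}

```text
time_s: 7.75
position: [454.7, 140.6, 203.2]
orientation: [0.001, 0.235, 0.972, 0.0]
ft_force: [0.4, 0.3, 0.1]
grip_width: 28.3
gripper_force: 0.0
```

>>> {"fn": "move_arm", "kwargs": {"commands": [[[0,0,0],[-0.37,-0.54,0],0],[[0,0,0],[-0.37,-0.54,0],0],[[0,0,0],[-0.37,-0.54,0],0],[[0,0,0],[-0.37,-0.54,0],0],[[0,0,0],[-0.37,-0.54,0],0]]}}

```text
time_s: 8.38
position: [479.3, -54.8, 202.8]
orientation: [0.0, 0.235, 0.972, 0.0]
ft_force: [-0.0, -0.2, -0.1]
grip_width: 78.4
gripper_force: 0.0
```

>>> {"fn": "move_arm", "kwargs": {"commands": [[[0,0,0],[-0.37,-0.54,0],0],[[0,0,0],[0,0,0],0],[[0,0,0],[0,0,0],0],[[0,0,0],[0,0,0],0],[[0,0,0],[0,0,0],0]]}}

```text
time_s: 9.0
position: [484.0, -92.2, 202.4]
orientation: [0.0, 0.235, 0.972, 0.0]
ft_force: [0.2, -0.3, 0.2]
grip_width: 87.8
gripper_force: 0.0
```

```bash
python3 - <<'E'
from h import *
p,r,o=tool();print(p,r.as_matrix().round(3),o['grip_width'],o['joint_pos'].round(2) if hasattr(o['joint_pos'],'round') else o['joint_pos'])
print(togo((485,-94,100)))
im=read_camera('scene')[90:270,210:390];cv2.imwrite('pics/c.png',cv2.resize(im[:,:,::-1],None,fx=3.3,fy=3.3,interpolation=cv2.INTER_CUBIC))
E
```

```text
[483.97945162 -92.15218634 202.44948339] [[-0.89   0.457  0.   ]
 [ 0.457  0.89   0.   ]
 [-0.     0.    -1.   ]] 87.76516106254067 [-0.43  0.29  1.67  0.    1.18 -1.52]
[-0.02900884 -0.01981267  1.70749247]
```

View pics/c.png

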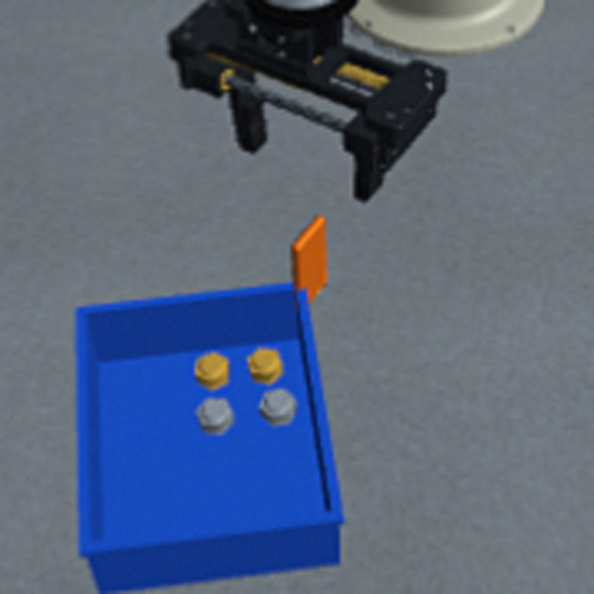

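The open fingers straddle the lug at (310,258) in the crop, all four caps lie flat in the tote, and it hasn't moved. Descending and gripping.

>>> {"fn": "move_arm", "kwargs": {"commands": [[[0,0,0],[-0.03,-0.02,0.6],0],[[0,0,0],[0,0,0.6],0],[[0,0,0],[0,0,0.35],0],[[0,0,0],[0,0,0.12],0],[[0,0,0],[0,0,0],0]], "grip_force": 50}}

```text
time_s: 9.68
position: [485.2, -94.7, 102.4]
orientation: [0.0, 0.235, 0.972, 0.0]
ft_force: [-0.2, -0.2, 1.3]
grip_width: 88.3
gripper_force: 0.0
```

>>> {"fn": "move_arm", "kwargs": {"commands": [[[0,0,0],[0,0,0],0.3],[[0,0,0],[0,0,0],0.6],[[0,0,0],[0,0,0],0.8],[[0,0,0],[0,0,0],0.88],[[0,0,0],[0,0,0],0.92]]}}

```text
time_s: 10.3
position: [485.0, -94.8, 102.1]
orientation: [-0.0, 0.235, 0.972, 0.0]
ft_force: [-0.0, -0.4, -0.4]
grip_width: 40.2
gripper_force: 0.0
```

>>> {"fn": "move_arm", "kwargs": {"commands": [[[0,0,0],[0,0,0],1],[[0,0,0],[0,0,0],1],[[0,0,0],[0,0,0],1],[[0,0,0],[0,0,0],1],[[0,0,0],[0,0,0],1]]}}

```text
time_s: 10.92
position: [485.0, -94.8, 102.1]
orientation: [0.0, 0.235, 0.972, 0.0]
ft_force: [0.9, 1.3, 0.8]
grip_width: 7.8
gripper_force: 50.0
```

```bash
python3 - <<'E'
from h import *
p,r,o=tool();print(p,r.as_matrix().round(3),o['grip_width'],o['ft_force'],o['torque'])
im=read_camera('scene');cv2.imwrite('pics/scene1.png',im[:,:,::-1])
h=cv2.cvtColor(im,cv2.COLOR_RGB2HSV)
old=cv2.cvtColor(cv2.imread('pics/scene0.png')[:,:,::-1],cv2.COLOR_RGB2HSV)
for n,z in(('now',h),('old',old)):
    m=cv2.inRange(z[190:280,220:330],np.array((105,150,60)),np.array((125,255,255)));M=cv2.moments(m,True);print(n,M['m10']/M['m00'],M['m01']/M['m00'],M['m00'])
E
```

```text
[485.03255544 -94.7671922  102.12828081] [[-0.889  0.457  0.   ]
 [ 0.457  0.889 -0.   ]
 [-0.     0.    -1.   ]] 7.789111527181875 [0.89268499 1.29912677 0.80010328] [ 0.05408345 -0.02452766  0.18153107]
now 50.05965433934213 39.34212971566623 5381.0
old 50.058582852891945 39.347405616514784 5377.0
```

>>> {"fn": "move_arm", "kwargs": {"commands": [[[0,0.25,0],[-0.053,0,-0.148],1],[[0,0.25,0],[-0.053,0,-0.148],1],[[0,0.25,0],[-0.053,0,-0.148],1],[[0,0.25,0],[-0.053,0,-0.148],1],[[0,0.25,0],[-0.053,0,-0.148],1]]}}

```text
time_s: 11.6
position: [501.3, -103.1, 145.2]
orientation: [-0.074, 0.235, 0.969, 0.018]
ft_force: [-0.2, 0.3, -4.7]
grip_width: 7.7
gripper_force: 50.0
```

```bash
cat > t.py <<'E'
from h import *
p,r,o=tool();M=r.as_matrix()
print(p.round(1),'tilt',np.degrees(np.arccos(-M[2,2])).round(2),'pivot',(p+r.apply([-297,0,102])).round(1),o['grip_width'],o['ft_force'].round(1),o['torque'].round(2))
E
python3 t.py
```

```text
[ 501.3 -103.1  145.2] tilt 8.72 pivot [ 7.485e+02 -2.304e+02 -6.000e-01] 7.664237916692464 [-0.2  0.3 -4.7] [ 0.05 -0.24  0.1 ]
```

>>> {"fn": "move_arm", "kwargs": {"commands": [[[0,0.25,0],[-0.053,0,-0.148],1],[[0,0.25,0],[-0.053,0,-0.148],1],[[0,0.25,0],[-0.053,0,-0.148],1],[[0,0.25,0],[-0.053,0,-0.148],1],[[0,0.25,0],[-0.053,0,-0.148],1]]}}

```text
time_s: 12.22
position: [523.4, -114.5, 185.2]
orientation: [-0.146, 0.233, 0.961, 0.036]
ft_force: [1.2, -0.2, -3.6]
grip_width: 7.6
gripper_force: 50.0
```

>>> {"fn": "move_arm", "kwargs": {"commands": [[[0,0.25,0],[-0.053,0,-0.148],1],[[0,0.25,0],[-0.053,0,-0.148],1],[[0,0.25,0],[-0.053,0,-0.148],1],[[0,0.25,0],[-0.053,0,-0.148],1],[[0,0.25,0],[-0.053,0,-0.148],1]]}}

```text
time_s: 12.85
position: [550.7, -128.6, 221.1]
orientation: [-0.218, 0.23, 0.947, 0.053]
ft_force: [0.2, -0.7, -3.8]
grip_width: 7.6
gripper_force: 50.0
```

```bash
python3 t.py
```

```text
[ 550.7 -128.6  221.1] tilt 25.89 pivot [ 7.487e+02 -2.306e+02 -4.000e-01] 7.5857810280788645 [ 0.2 -0.7 -3.8] [-0.18 -0.46  0.06]
```

Another 9 degrees, then let the caps settle.

>>> {"fn": "move_arm", "kwargs": {"commands": [[[0,0.25,0],[-0.053,0,-0.148],1],[[0,0.25,0],[-0.053,0,-0.148],1],[[0,0.25,0],[-0.053,0,-0.148],1],[[0,0.25,0],[-0.053,0,-0.148],1],[[0,0.25,0],[-0.053,0,-0.148],1]]}}

```text
time_s: 13.48
position: [582.4, -144.9, 251.9]
orientation: [-0.288, 0.225, 0.928, 0.07]
ft_force: [1.2, -0.6, -3.4]
grip_width: 7.7
gripper_force: 50.0
```

>>> {"fn": "move_arm", "kwargs": {"commands": [[[0,0.08,0],[-0.017,0,-0.047],1],[[0,0,0],[0,0,0],1],[[0,0,0],[0,0,0],1],[[0,0,0],[0,0,0],1],[[0,0,0],[0,0,0],1]]}}

```text
time_s: 14.1
position: [584.3, -145.9, 254.1]
orientation: [-0.292, 0.225, 0.927, 0.071]
ft_force: [0.5, 0.1, -3.6]
grip_width: 7.4
gripper_force: 50.0
```

>>> {"fn": "move_arm", "kwargs": {"commands": [[[0,0,0],[0,0,0],1],[[0,0,0],[0,0,0],1],[[0,0,0],[0,0,0],1],[[0,0,0],[0,0,0],1],[[0,0,0],[0,0,0],1]]}}

```text
time_s: 14.72
position: [584.4, -145.9, 254.1]
orientation: [-0.292, 0.225, 0.927, 0.071]
ft_force: [0.9, -0.0, -4.8]
grip_width: 7.5
gripper_force: 50.0
```

```bash
cat >> t.py <<'E'
a=read_camera('top')[90:260,270:440];b=read_camera('scene')[130:300,190:360]
cv2.imwrite('pics/d.png',cv2.resize(np.hstack([a,b])[:,:,::-1],None,fx=2.35,fy=2.35,interpolation=cv2.INTER_CUBIC))
c=p+r.apply([-297,0,102]);print(proj('top',[c]),proj('scene',[c]))
E
python3 t.py
```

```text
[ 584.4 -145.9  254.1] tilt 34.93 pivot [ 7.489e+02 -2.307e+02  5.000e-01] 7.511873496451698 [ 0.9 -0.  -4.8] [-0.18 -0.45 -0.02]
[[382.50863987 145.19079092]] [[238.77614265 269.00736714]]
```

View pics/d.png

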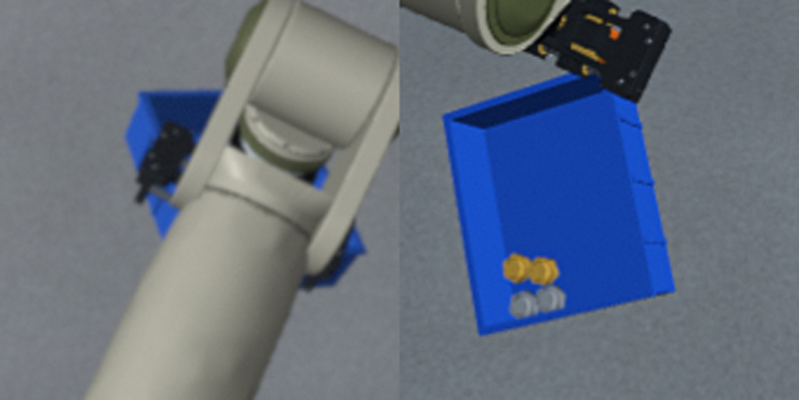

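All four caps sit in a 2x2 cluster against the low corner's walls, brass at (517,268) and (543,271), steel at (524,304) and (550,298) in the crop. I'll lower slightly to confirm that the corner is bearing on the bench, and measure the caps against the corner.

>>> {"fn": "move_arm", "kwargs": {"commands": [[[0,0,0],[-0.012,0,0.017],1],[[0,0,0],[0,0,0],1],[[0,0,0],[0,0,0],1],[[0,0,0],[0,0,0],1],[[0,0,0],[0,0,0],1]]}}

```text
time_s: 15.45
position: [584.4, -146.0, 253.0]
orientation: [-0.292, 0.225, 0.927, 0.071]
ft_force: [-1.4, 1.0, -1.7]
grip_width: 7.9
gripper_force: 50.0
```

```bash
sed -i 's#pics/d.png#pics/e.png#' t.py; cat >> t.py <<'E'
# tote frame from the grip: tool (x,y,z) -> tote yaw; floor plane point per cap pixel (top at 16 mm)
d=np.arctan2(188,-230);u=np.array([np.cos(d),np.sin(d),0]);v=np.array([-u[1],u[0],0])   # tool x=u, tool z=-z
B=np.c_[u,np.cross([0,0,-1],u),[0,0,-1]]; Rt=r.as_matrix()@B.T; low=np.array([749,-230.5,0])
f=lambda X:low+Rt@(np.array(X)-[110,-90,0])
print('corner px crop',(proj('scene',[f((105,-85,5)),f((110,-90,70)),f((105,85,5)),f((-105,-85,5))])-[190,130])*2.35+[400,0])
for q in((517,268),(543,271),(524,304),(550,298)):
    o_,dd=ray('scene',((q[0]-400)/2.35+190,q[1]/2.35+130)); n=Rt[:,2]; P=f((0,0,19)); X=o_+dd*((P-o_)@n)/(dd@n)
    print((Rt.T@(X-low)+[110,-90,0]).round(0))
E
python3 t.py
```

```text
[ 584.4 -146.   253. ] tilt 34.92 pivot [ 7.490e+02 -2.307e+02 -6.000e-01] 7.920217930541533 [-1.4  1.  -1.7] [-0.05 -0.19  0.05]
[[382.46333523 145.26055836]] [[238.83540478 269.22077695]]
corner px crop [[515.79088431 321.48938035]
 [479.07020134 331.06529023]
 [666.78571563 286.84471125]
 [482.81512878 128.21258106]]
[ 53. -65.  19.]
[ 62. -37.  19.]
[ 90. -64.  19.]
[ 91. -34.  19.]
```

```bash
python3 - <<'E'
from h import *
a=np.mean([read_camera('scene')[220:285,215:305] for _ in range(3)],0).astype(np.uint8)
cv2.imwrite('pics/f.png',cv2.resize(a[:,:,::-1],None,fx=8,fy=8,interpolation=cv2.INTER_CUBIC))
E
```

```text
(no output)
```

View pics/f.png

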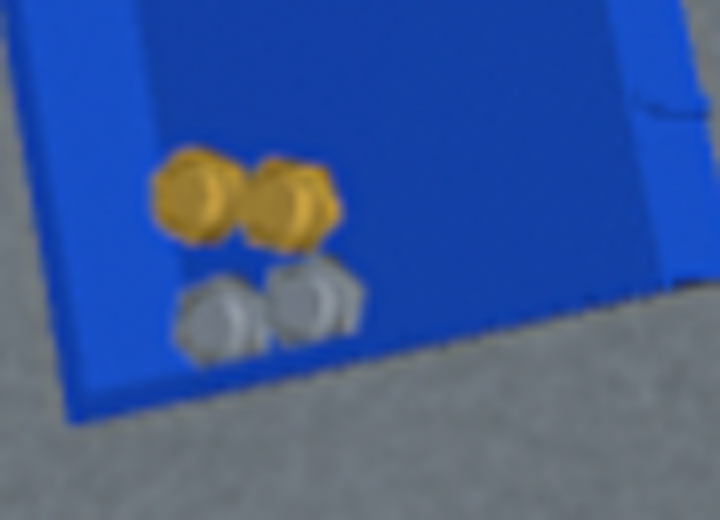

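The two steel caps lie against the front wall, with the brass pair resting on them and on the side wall. Brass cap 1 at (197,195) still has a gap of about 10 mm to the steel one below it. A small rock about the low corner should pack them tighter.

>>> {"fn": "move_arm", "kwargs": {"commands": [[[0,0.4,0],[-0.085,0,-0.237],1],[[0,0.1,0],[-0.021,0,-0.059],1],[[0,0,0],[0,0,0],1],[[0,-0.4,0],[0.085,0,0.237],1],[[0,0.4,0],[-0.085,0,-0.237],1]]}}

```text
time_s: 16.32
position: [595.6, -151.4, 263.4]
orientation: [-0.323, 0.222, 0.917, 0.078]
ft_force: [-0.1, -0.1, -3.5]
grip_width: 7.5
gripper_force: 50.0
```

>>> {"fn": "move_arm", "kwargs": {"commands": [[[0,0,0],[0,0,0],1],[[0,0,0],[0,0,0],1],[[0,-0.25,0],[0.053,0,0.148],1],[[0,-0.15,0],[0.032,0,0.089],1],[[0,0,0],[0,0,0],1]]}}

```text
time_s: 16.95
position: [586.1, -146.8, 256.4]
orientation: [-0.297, 0.224, 0.925, 0.072]
ft_force: [0.0, 0.5, -6.6]
grip_width: 7.3
gripper_force: 50.0
```

>>> {"fn": "move_arm", "kwargs": {"commands": [[[0,0,0],[0,0,0],1],[[0,0,0],[0,0,0],1],[[0,0,0],[0,0,0],1],[[0,0,0],[0,0,0],1],[[0,0,0],[0,0,0],1]]}}

```text
time_s: 17.58
position: [586.5, -147.1, 256.1]
orientation: [-0.297, 0.224, 0.925, 0.072]
ft_force: [0.3, 0.3, -5.1]
grip_width: 7.3
gripper_force: 50.0
```

```bash
python3 t.py | head -2; python3 - <<'E'
from h import *
a=np.mean([read_camera('scene')[130:300,190:310] for _ in range(3)],0).astype(np.uint8)
cv2.imwrite('pics/g.png',cv2.resize(a[:,:,::-1],None,fx=3.5,fy=3.5,interpolation=cv2.INTER_CUBIC))
E
```

```text
[ 586.5 -147.1  256.1] tilt 35.61 pivot [ 7.484e+02 -2.304e+02  2.000e-01] 7.284238314772977 [ 0.3  0.3 -5.1] [-0.15 -0.16  0.01]
[[382.40086454 145.41190096]] [[238.94509604 268.85215566]]
```

View pics/g.png

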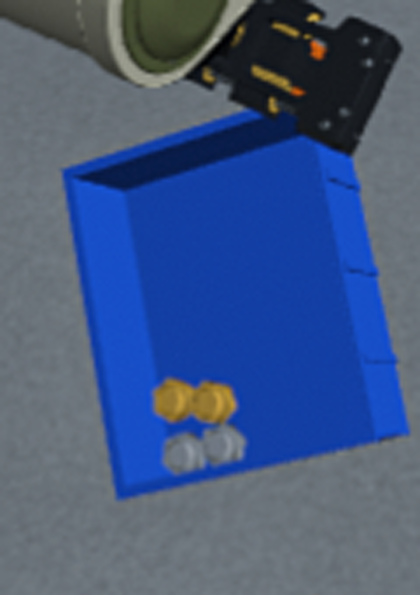

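The cluster did not change and is stable in the low corner. I'll seat the corner about 1 mm more firmly, then hand in.

>>> {"fn": "move_arm", "kwargs": {"commands": [[[0,0,0],[-0.011,0,0.015],1],[[0,0,0],[0,0,0],1],[[0,0,0],[0,0,0],1],[[0,0,0],[0,0,0],1],[[0,0,0],[0,0,0],1]]}}

```text
time_s: 18.45
position: [586.5, -147.0, 255.1]
orientation: [-0.297, 0.224, 0.925, 0.072]
ft_force: [1.0, 0.2, -5.4]
grip_width: 7.4
gripper_force: 50.0
```

```bash
python3 -c "
from h import *
p,r,o=tool();print(p,o['ft_force'],o['grip_width']);print(finish_job())"
```

```text
[ 586.47954863 -147.04541937  255.0694816 ] [ 1.03503669  0.19616529 -5.38716822] 7.426364216435296
the job is handed in; nothing more can be done
None
```

I pressed white, yellow and green fully down in that order, then handed the job in at about 18 s with the tote held at about 35.6° and all four caps in its low corner; the last 1 mm lowering did not reduce the lift force, so I have no final confirmation that the low corner bears on the bench, though it did when checked before a small rocking move.

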